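# Make up the leaf-skin and pond-water microscopy kits

### The arm

A 6-joint arm with a two-finger parallel gripper is mounted at the origin on the work surface. World frame = base frame: x ahead of the robot, y to its left, z up, the work surface at z = 0. Lengths are in mm, angles in degrees, forces in N, time in s.
With the tool pointing down it reaches from about 350 to 850 mm from the base axis. Payload 8.1 kg.
Tool frame: the origin (TCP) lies midway between the tips of the shut fingers; the grasp point (between the pads) lies 19 mm behind it; z points along the fingers, y is the line along which they close (so a half turn about z gives the same grasp; the last joint's range is limited). The gripper opens to 85 mm and grips with 20 to 120 N. Pads are 22 mm wide; open, the fingers measure 114 mm over their backs; the gripper's body (76 mm by 85 mm) begins 54 mm behind the grasp point. The pads swing forward as they close: fully open they stand 13 mm farther back than shut.
Start: joints at [-77.487, 7.471, 85.268, -0, 87.261, -4.893], TCP at [179.509, -572.522, 231.292] pointing down, gripper open.
Joint ranges: [-169.43, 169.43], [-51.17, 129.36], [1.28, 143.12], [-76.62, 256.62], [0, 156.53], [-152.29, 152.29]. Speed limits (degrees/s): [136.94, 136.94, 159.86, 180, 180, 180].

### API

Orientations are given as [roll, pitch, yaw] about the fixed x, y, z axes, in that order (R = Rz(yaw) Ry(pitch) Rx(roll)).
In Python, from bench import sense, snapshot, camera_params, hand_in, masks_of, pinpoint gives the robot as it stands.
- The arm moves only by the tool step_arm, never from a script. Its argument "targets" is a list of rows, each an object with "angular": the turn, a rotation vector about the tool's x, y, z scaled (see below), a list of three; "dp": the shift along the tool's x, y, z scaled (see below), a list of three; "fingers": the closure, from 0 (fully open) to 1 (shut). A call has exactly 8 rows; each row is the pose to reach, as a shift and turn from the pose commanded when the call began, along the tool's axes at that moment, turning the shorter way round; what a row does not reach only later rows make up. The controller multiplies each number of a shift by 0.2 m and each number of a turn by 180 degrees. A row lasts 1/8 s, in which the tool goes at most 62.5 mm and 10.7 degrees, less where a joint would pass 70% of its speed; a pose out of reach is approached as far as the arm can. A call with a number of a shift or a turn outside -1 to 1 is refused whole. A call with a gripper value outside its range is refused whole. The fingers move at their own pace and stop on an object; "newtons" is the grip in N (left out, the last holds). Time passes only in rows, so rows that repeat a pose let the fingers close, or fill a call up. It gives the time, the measured TCP pose, the force, the opening and the grip force at its end, in the units of the state.
- sense(): the state, without advancing time (a new reading comes with each control period).
- snapshot(name): name is "scene" or "side" or "wrist"; returns the picture (480x640x3 uint8, blue, green, red); there is no depth.
- camera_params(name): a dict with "vfov" (degrees; the focal length in pixels is half the picture's height over the tangent of half this angle, whatever the lens; pixels are square), "cx", "cy" (the principal point, pixels), "D" ([k1, k2, p1, p2, k3] as OpenCV has them; the pictures are not rectified), "R" (3x3) and "t" (3): a world point X has camera coordinates R X + t. Camera axes: x right, y down, z forward; pixel columns grow to the right and rows downward; lengths in mm; the calibration is good to about 2 mm. A picture is of the moment at which its call begins: read the wrist's pose just before it. camera_params takes no time and is no camera call; for the wrist camera it gives the pose at the moment of the call.
- hand_in(): hands the job in; it is judged then, once.
Trained networks look in the newest picture that a camera, given by its name, has taken for a name from the list of things; names that differ only in an ending like _2 or _b are one class to them, and where a whole thing is asked for, a point or a joint stands for the part that bears it (a point fixed in the world has none). Each returns a list of dicts, best first, with "conf" (0 to 1); they miss things now and then, are a little off and sometimes report something else, mostly with a low value. They report only what shows in the picture. A call takes as long as a camera call. They do not tell look-alikes from the thing itself.
- masks_of(camera, label): "pixels" (480x640 bool, what is visible of it) and "at" ([column, row] in pixels, amid what is visible of it).
- pinpoint(camera, label): "at" ([column, row] in pixels: a listed point, or the origin of a listed thing).
The state is a dict: "time": time; "joint_pos": joint angles; "qd": joint speeds; "joint_efforts": joint torques, N m; "tool_pos": TCP position; "tcp_rot": TCP orientation; "ft_force": force on the tool from outside, world axes, zero at the start; "wrist_torque": the same for the moment, N m; "finger_gap": finger opening in mm; "grip_force": force on a finger pad.
Only numpy, scipy, OpenCV 4.12 (cv2) and the standard library are available. Lean on these libraries where they do the work, as an engineer would, in place of code of your own. Each camera call takes 0.05 s, during which the arm holds its last target. There are 200 camera calls.

### The job

Make up the two microscopy kits for the class. Leaf-skin kit, in the tray with the long rectangular pocket: lay the slide box flat in the long pocket, stand the larger dropper bottle in the round pocket, and put the cover-glass box squarely on top of the slide box; pond-water kit, in the tray with two round pockets: the closed petri dish in the wide pocket and the small beaker upright in the narrower one. Set everything down without dropping it, fully down in its pocket, and leave the small bottle, the large beaker and the toothpick pot standing where they are.

Things in the scene. Friction and masses are not known exactly. Their poses are not given: they have to be found in the camera images.
- leaf_tray: Fixed grey kit tray, white rim, 140 (x) x 220 mm (y). Origin: centre of underside, on the table; z up; at yaw 0 +x points away from the robot. Deck 8 mm, rim 13 mm high; pockets 5 mm deep, floors 3 mm above the table. Long pocket 50 (x) x 100 mm (y) centred at x +18, y -40 mm; round pocket 52 mm across at x +18, y +58 mm; a trough at x -43 holds fixed forceps.
- pond_tray: Fixed grey kit tray, white rim, 140 (x) x 220 mm (y). Origin: centre of underside, on the table; z up; at yaw 0 +x points away from the robot. Deck 8 mm, rim 13 mm high; pockets 5 mm deep, floors 3 mm above the table. Wide round pocket 78 mm across at x +18, y -45 mm; narrower one 60 mm across at x +18, y +50 mm; a trough at x -43 holds a fixed pipette (top 14 mm).
- slide_box: Closed white cardboard box of microscope slides with a dark band at one end, lying flat: 32 mm (x) by 80 mm (y, its long axis) by 28 mm high, about 90 g. Origin: centre of its underside. It may lie either way round in its pocket.
- cover_box: Small closed clear plastic box of cover glasses, greenish inside, 24 x 24 mm and 20 mm high (a lip and catch stand out at most 2 mm, seen only), 25 g. Origin: centre of its underside; x and y along its sides.
- dish: Closed clear petri dish, a round disc 58 mm across and 18 mm high, about 30 g. Origin: centre of its underside; z up. In its pocket its upper 13 mm stand above the deck, so hold it by its upper half.
- bottle: The larger of the two blue squeeze dropper bottles with red cap and nozzle, standing: body 34 mm across and 46 mm high, then shoulder and cap to 72 mm overall; about 60 g. Origin: centre of its underside; z up. Hold it by the body.
- beaker: The smaller of the two clear beakers, empty, straight-sided: 42 mm across, 58 mm high, wall 2.5 mm, about 35 g. Origin: centre of its underside; z up.
- small_bottle: The smaller blue dropper bottle, 23 mm across, 48 mm high overall; stays where it stands. Origin: centre of its underside.
- large_beaker: The larger clear beaker, 58 mm across, 72 mm high; stays where it stands. Origin: centre of its underside.
- pick_pot: Clear pot full of wooden toothpicks with a paper band, 49 mm across, 54 mm high (toothpicks to 63 mm); stays where it stands. Origin: centre of its underside.
Mind the look-alikes: they are no part of the job. What is shaped like the cover_box but purple is not meant. What is shaped like the large_beaker but green or pink is not meant.

How it is judged (in metres and radians):
At the end, for the whole second after the job is handed in: Slide box, bottle, dish and small beaker each rest on the floor of their own pocket, level, centred within 12.5 mm; the cover-glass box stands on the slide box within 11 mm of its centre line and 28 mm of its middle; all released and at rest; the other three things stand where they were (x of slide_box in the frame of leaf_tray between 0.0055 and 0.0305 m and y of slide_box in the frame of leaf_tray between -0.0525 and -0.0275 m and z of slide_box in the frame of leaf_tray between 0 and 0.0055 m and angle between each of slide_box, bottle, dish, beaker's own z axis and vertical below 0.07 rad and linear speed of each of slide_box, bottle, dish, beaker, cover_box below 0.02 m/s and angle between the y axis of slide_box and the y axis of leaf_tray, either way round below 0.3 rad and x of bottle in the frame of leaf_tray between 0.0055 and 0.0305 m and y of bottle in the frame of leaf_tray between 0.0455 and 0.0705 m and z of bottle in the frame of leaf_tray between 0 and 0.0055 m and x of dish in the frame of pond_tray between 0.0055 and 0.0305 m and y of dish in the frame of pond_tray between -0.0575 and -0.0325 m and z of dish in the frame of pond_tray between 0 and 0.0055 m and x of beaker in the frame of pond_tray between 0.0055 and 0.0305 m and y of beaker in the frame of pond_tray between 0.0375 and 0.0625 m and z of beaker in the frame of pond_tray between 0 and 0.0055 m and distance of each of small_bottle, pick_pot, large_beaker from where it was at the start of the episode below 0.03 m and angle between each of small_bottle, pick_pot, large_beaker, cover_box's own z axis and vertical below 0.1 rad and x of cover_box in the frame of slide_box between -0.011 and 0.011 m and y of cover_box in the frame of slide_box between -0.028 and 0.028 m and z of cover_box in the frame of slide_box between 0.025 and 0.031 m); the robot touches nothing.
It fails at once if the small dropper bottle, the toothpick pot or the large beaker is knocked over or shifted by more than 30 mm (distance of any of small_bottle, pick_pot, large_beaker from where it was at the start of the episode above 0.03 m or angle between any of small_bottle, pick_pot, large_beaker's own z axis and vertical above 0.6 rad).
It fails at once if one of the five things is dropped (falls free of the fingers faster than 0.6 m/s, about 2 cm of fall) ((linear speed of slide_box above 0.6 m/s and contact force between slide_box and the fingers below 0.05 N) or (linear speed of cover_box above 0.6 m/s and contact force between cover_box and the fingers below 0.05 N) or (linear speed of dish above 0.6 m/s and contact force between dish and the fingers below 0.05 N) or (linear speed of bottle above 0.6 m/s and contact force between bottle and the fingers below 0.05 N) or (linear speed of beaker above 0.6 m/s and contact force between beaker and the fingers below 0.05 N)).
It also fails if it takes over 131 s, if anything falls off the work surface, if the arm or the gripper's body presses on something with over 40 N, if the wrist force passes 120 N, or if a joint passes its speed limit or range.

## Working session

There is one attempt and no reset: what is moved stays moved. The work goes in short steps, Python scripts to look and compute and a tool call to move; the robot and the scene stay as the last step left them, time stands still between calls to the robot, and variables do not carry over. Pictures are saved under pics/ and viewed, at most 14 in all, crops included, and the job is handed in when it is done.

Besides the shell and the picture viewer there is one more tool, called after "Emit:" as a command line: name --argument value ..., lists and objects as JSON in quotes. step_arm: Moves the arm, as the interface text tells. Its arguments: {"type":"object","properties":{"targets":{"type":"array","items":{"type":"object","properties":{"angular":{"type":"array","items":{"type":"number","minimum":-1,"maximum":1}},"dp":{"type":"array","items":{"type":"number","minimum":-1,"maximum":1}},"fingers":{"type":"number"}}}},"newtons":{"type":"number"}},"required":["targets"]}

```bash
mkdir -p pics
cat > h.py <<'E'
import numpy as np, cv2
from bench import *
def ray(cam,px):
    c=camera_params(cam);f=240/np.tan(np.radians(c['vfov'])/2)
    K=np.array([[f,0,c['cx']],[0,f,c['cy']],[0,0,1]]);D=np.array(c['D'],float)
    u=cv2.undistortPoints(np.array(px,float).reshape(-1,1,2),K,D).reshape(-1,2)
    R=np.array(c['R']);t=np.array(c['t'])
    return -R.T@t,np.c_[u,np.ones(len(u))]@R
def at_z(cam,px,z):
    o,d=ray(cam,px);return o+d*((z-o[2])/d[:,2])[:,None]
def proj(cam,X):
    c=camera_params(cam);f=240/np.tan(np.radians(c['vfov'])/2)
    K=np.array([[f,0,c['cx']],[0,f,c['cy']],[0,0,1]])
    return cv2.projectPoints(np.array(X,float).reshape(-1,3),cv2.Rodrigues(np.array(c['R']))[0],np.array(c['t'],float),K,np.array(c['D'],float))[0].reshape(-1,2)
E
cat > a.py <<'E'
from h import *
np.set_printoptions(precision=1,suppress=True)
for c in ['scene','side']:
    cv2.imwrite(f'pics/{c}0.png',snapshot(c))
    o,d=ray(c,[[320,240]]);print(c,o,d)
    for n in ['leaf_tray','pond_tray','slide_box','cover_box','dish','bottle','beaker','small_bottle','large_beaker','pick_pot']:
        for p in pinpoint(c,n)[:3]: print(n,round(p['conf'],2),np.array(p['at']),at_z(c,[p['at']],0)[0][:2])
cv2.imwrite('pics/wrist0.png',snapshot('wrist'))
print(sense())
E
python3 a.py
```

```text
scene [1075.7  300.3  610.5] [[-0.7 -0.4 -0.7]]
leaf_tray 0.82 [193.4 201.2] [ 497.7 -337.7]
pond_tray 0.96 [489.3 311. ] [506.4 331.1]
slide_box 0.73 [258.4 250.5] [ 565.2 -113.8]
cover_box 0.72 [186.2 272.9] [ 681.8 -201.9]
cover_box 0.65 [187.2 250.5] [ 632.2 -241.4]
cover_box 0.52 [152.8 285.9] [ 737.6 -235.6]
dish 0.97 [305.8 221.6] [442.6 -73.9]
bottle 0.59 [248.  294.4] [670.7 -65.9]
small_bottle 0.77 [311.1 265.7] [553.5   0.1]
large_beaker 0.93 [425.8 219.1] [314.7 151.6]
large_beaker 0.82 [374.8 242.2] [434.5  82.6]
pick_pot 0.94 [371.3 288.8] [554.3 126.1]
side [ 470.2 -778.5  529.9] [[ 0.1  0.8 -0.5]]
leaf_tray 0.79 [309.8 398.1] [ 503.7 -342.9]
pond_tray 0.84 [283.1 190.8] [495.7 323.7]
slide_box 0.68 [340.4 292.7] [ 580.9 -114.5]
cover_box 0.89 [381.5 342.8] [ 626.8 -247.8]
cover_box 0.76 [444.6 335.2] [ 731.6 -241.7]
cover_box 0.73 [408.  317.6] [ 684.6 -193.9]
dish 0.63 [261.9 286.8] [438.5 -81.1]
bottle 0.86 [384.8 273.6] [674.6 -65.5]
beaker 0.62 [360.8 214.4] [672.8 173.9]
small_bottle 0.61 [318.8 258.7] [553.8  -0.4]
small_bottle 0.35 [309.1 398.2] [ 502.7 -343. ]
large_beaker 0.96 [203.7 227.4] [307.9 154.7]
large_beaker 0.87 [262.9 243.3] [441.4  71.3]
large_beaker 0.75 [210.9 249.8] [332.5  58. ]
pick_pot 0.66 [314.8 226.9] [558.8 128. ]
{'time': 1.15, 'joint_pos': array([-77.5,   7.5,  85.3,  -0. ,  87.3,  -4.9]), 'qd': array([-0. ,  0. ,  0. , -0. , -0.1,  0. ]), 'joint_efforts': array([  0. , -56.9, -50.1,  -0. ,   0. ,   0. ]), 'tool_pos': array([ 179.5, -572.5,  231.3]), 'tcp_rot': array([-180. ,    0. ,   17.4]), 'ft_force': array([-0.5, -0.1,  0.1]), 'wrist_torque': array([ 0.1, -0. ,  0. ]), 'grip_force': 0.0, 'finger_gap': 85.24845964042272}
```

View pics/scene0.png

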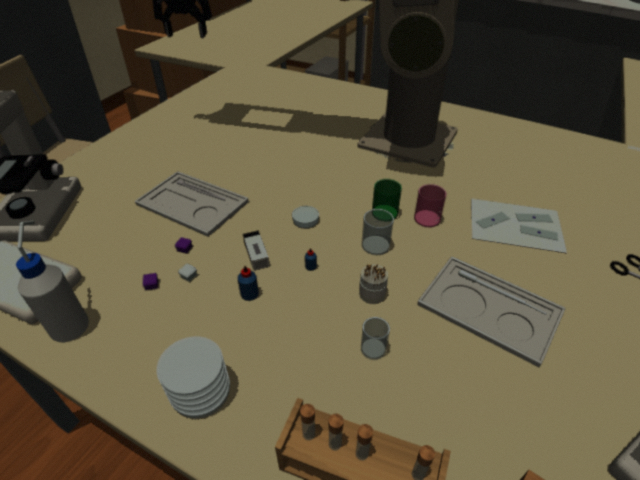

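View pics/side0.png

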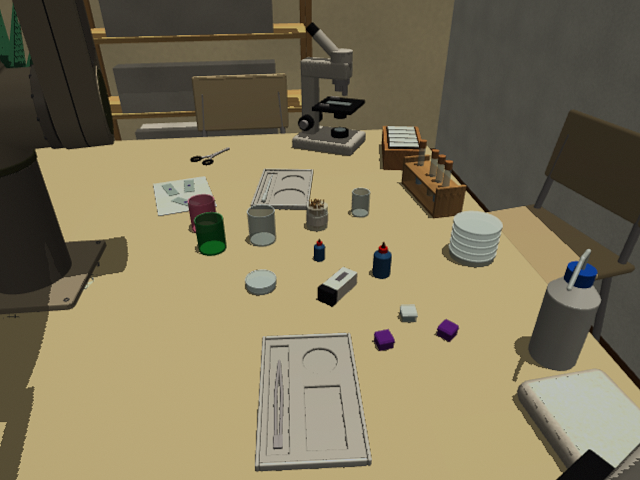

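The scene view shows the leaf tray at about (192,202), pond tray (490,308), slide box (257,249), and clear cover box (187,272) with purple look-alikes at (184,244) and (151,281). It also shows the bottle (248,283), dish (306,217) and small beaker (375,338). The side view agrees: the clear cover box is at (408,313) and the small beaker at (361,203). Next I fit poses by silhouette.

```bash
cat > fit.py <<'E'
from h import *
from scipy.optimize import minimize
a=np.linspace(0,2*np.pi,40)[:-1]
def box(w,l,h,z0=0): return np.array([[i*w/2,j*l/2,z] for i in(-1,1) for j in(-1,1) for z in(z0,h)])
def cyl(d,h): return np.array([[d/2*np.cos(t),d/2*np.sin(t),z] for t in a for z in(0,h)])
shapes=dict(leaf_tray=box(140,220,13),pond_tray=box(140,220,13),slide_box=box(32,80,28),cover_box=box(24,24,20),dish=cyl(58,18),beaker=cyl(42,58),
 bottle=np.vstack([cyl(34,46),cyl(8,72)]),small_bottle=cyl(23,48),large_beaker=cyl(58,72),pick_pot=cyl(49,58))
def place(n,p):
    c,s=np.cos(p[2]),np.sin(p[2]);return shapes[n]@np.array([[c,-s,0],[s,c,0],[0,0,1]]).T+[p[0],p[1],0]
def sil(c,n,p):
    m=np.zeros((480,640),np.uint8);q=cv2.convexHull(proj(c,place(n,p)).astype(np.float32))
    cv2.fillConvexPoly(m,np.round(q*16).astype(np.int32),1,shift=4);return m>0
def getmasks(n,guess,cams):
    out={}
    for c in cams:
        g=proj(c,[guess[0],guess[1],10])[0]
        ms=[m for m in masks_of(c,n) if np.hypot(*(np.array(m['at'])-g))<25]
        if ms: out[c]=ms[0]['pixels']
    return out
def fit(n,guess,cams=('scene','side'),yaws=(0,),masks=None):
    masks=masks or getmasks(n,guess,cams)
    def cost(p):
        v=0
        for c,m in masks.items():
            s=sil(c,n,p);v-=(s&m).sum()/max(1,(s|m).sum())
        return v/max(1,len(masks))
    best=None
    for y in yaws:
        x0=np.array([*guess,y]);S=np.vstack([x0]+[x0+d for d in([12,0,0],[0,12,0],[0,0,.25])])
        r=minimize(cost,x0,method='Nelder-Mead',options=dict(initial_simplex=S,maxiter=150,xatol=.05,fatol=1e-4))
        if best is None or r.fun<best.fun: best=r
    return best.x,-best.fun,list(masks)
E
cat > b.py <<'E'
from fit import *
for c in('scene','side'): snapshot(c)
G=dict(leaf_tray=(500,-340),pond_tray=(500,328),slide_box=(573,-114),cover_box=(683,-198),dish=(440,-77),bottle=(672,-66),beaker=(673,174),small_bottle=(553,0),large_beaker=(438,77),pick_pot=(556,127))
for n,g in G.items():
    ys=np.arange(-1.5,1.5,.5) if n in('slide_box','cover_box') else (-.3,0,.3) if 'tray' in n else (0,)
    p,f,m=fit(n,g,yaws=ys);print(n,p[:2].round(1),np.degrees(p[2]).round(1),round(f,3),m)
print({c:(lambda o,d:o.round())(*ray(c,[[320,240]])) for c in['wrist']},sense()['tool_pos'])
E
python3 b.py
```

```text
leaf_tray [ 504.5 -336. ] -2.6 0.963 ['scene', 'side']
pond_tray [498.7 331.3] -8.8 0.945 ['scene', 'side']
slide_box [ 576.5 -110.7] -42.9 0.931 ['scene', 'side']
cover_box [ 684.1 -193.2] -7.3 0.841 ['scene', 'side']
dish [436.7 -76.7] 15.9 0.9 ['scene', 'side']
bottle [667.7 -66.3] 22.8 0.898 ['scene', 'side']
beaker [671.6 178.5] 3.6 0.904 ['scene', 'side']
small_bottle [ 5.55e+02 -1.00e-01] 14.0 0.66 ['scene', 'side']
large_beaker [442.2  87.4] 18.4 0.94 ['scene', 'side']
pick_pot [563.2 131.9] 4.8 0.88 ['scene', 'side']
{'wrist': array([ 247., -550.,  374.])} [ 179.51943952 -572.5147062   231.28173163]
```

View pics/wrist0.png

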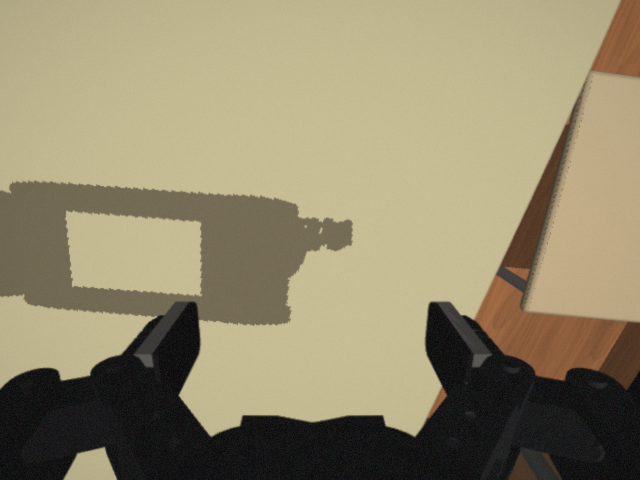

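```bash
cat > plan.py <<'E'
# plan.py "x,y,z,yaw" ... : each leg as a chain of calls, from the sensed pose (or from prev leg's end)
import sys
from h import *
s=sense();p=np.array(s['tool_pos']);y=s['tcp_rot'][2]
print('t',round(s['time'],2),'pos',p.round(1),'rot',np.round(s['tcp_rot'],1),'gap',round(s['finger_gap'],1),'grip',round(s['grip_force'],1))
def rel(p,y,q,yq):
    c,sn=np.cos(np.radians(y)),np.sin(np.radians(y))
    d=q-p;T=np.array([[c,sn,0],[sn,-c,0],[0,0,-1]])
    return T@d/200,-((yq-y+180)%360-180)/180
rel_only='-r' in sys.argv
for w in [a for a in sys.argv[1:] if a!='-r']:
    q=np.array([float(v) for v in w.split(',')]);d,a=rel(p,y,q[:3],q[3])
    print(w,'dp',d.round(3),'ang z',round(a,3))
    if not rel_only:p,y=q[:3],q[3]
E
python3 plan.py 378,-341,230,32 530,-190,220,47 535.6,-154.7,190,47.1
```

```text
t 2.25 pos [ 179.5 -572.5  231.3] rot [-180.     0.    17.4] gap 85.3 grip 0.0
378,-341,230,32 dp [ 1.293 -0.808  0.006] ang z -0.081
530,-190,220,47 dp [ 1.045 -0.238  0.05 ] ang z -0.083
535.6,-154.7,190,47.1 dp [ 0.148 -0.1    0.15 ] ang z -0.001
```

Emit:
step_arm --targets '[{"dp": [1,-0.62,0],"angular": [0,0,-0.08],"fingers": 0},{"dp": [1,-0.62,0],"angular": [0,0,-0.08],"fingers": 0},{"dp": [1,-0.62,0],"angular": [0,0,-0.08],"fingers": 0},{"dp": [1,-0.62,0],"angular": [0,0,-0.08],"fingers": 0},{"dp": [1,-0.62,0],"angular": [0,0,-0.08],"fingers": 0},{"dp": [1,-0.62,0],"angular": [0,0,-0.08],"fingers": 0},{"dp": [1,-0.62,0],"angular": [0,0,-0.08],"fingers": 0},{"dp": [1,-0.62,0],"angular": [0,0,-0.08],"fingers": 0}]'

```text
time: 3.25
tool_pos: [332.5, -395.2, 231.2]
tcp_rot: [-180.0, 0.0, 31.7]
ft_force: [0.4, 0.1, 0.1]
finger_gap: 85.4
grip_force: 0.0
```

```bash
python3 plan.py 480,-215,210,47 535.6,-154.7,190,47.1
```

```text
t 3.25 pos [ 332.5 -395.2  231.2] rot [-180.     0.    31.7] gap 85.4 grip 0.0
480,-215,210,47 dp [ 1.101 -0.379  0.106] ang z -0.085
535.6,-154.7,190,47.1 dp [ 0.41  -0.002  0.1  ] ang z -0.001
```

Emit:
step_arm --targets '[{"dp": [1,-0.38,0.15],"angular": [0,0,-0.085],"fingers": 0},{"dp": [1,-0.38,0.15],"angular": [0,0,-0.085],"fingers": 0},{"dp": [1,-0.38,0.15],"angular": [0,0,-0.085],"fingers": 0},{"dp": [1,-0.38,0.15],"angular": [0,0,-0.085],"fingers": 0},{"dp": [1,-0.38,0.15],"angular": [0,0,-0.085],"fingers": 0},{"dp": [1,-0.38,0.15],"angular": [0,0,-0.085],"fingers": 0},{"dp": [1,-0.38,0.15],"angular": [0,0,-0.085],"fingers": 0},{"dp": [1,-0.38,0.15],"angular": [0,0,-0.085],"fingers": 0}]'

```text
time: 4.25
tool_pos: [462.8, -225.3, 201.5]
tcp_rot: [180.0, 0.0, 47.0]
ft_force: [-0.1, -0.4, -0.2]
finger_gap: 85.4
grip_force: 0.0
```

```bash
cat > w.py <<'E'
import sys
from fit import *
n=sys.argv[1];g=(float(sys.argv[2]),float(sys.argv[3]));y=np.radians(float(sys.argv[4]))
im=snapshot('wrist');p,f,m=fit(n,g,('wrist',),yaws=(y,))
print(n,p[:2].round(1),np.degrees(p[2]).round(1),round(f,3),m)
q=cv2.convexHull(proj('wrist',place(n,p)).astype(np.float32));cv2.polylines(im,[np.int32(q)],True,(0,0,255),1)
cv2.imwrite(f'pics/w_{n}.png',im)
E
python3 w.py slide_box 576.5 -110.7 -42.9; python3 plan.py 576.5,-110.7,60,47.1 576.5,-110.7,8,47.1
```

```text
slide_box [ 578.  -108.7] -42.4 0.984 ['wrist']
t 4.35 pos [ 462.9 -225.   201.4] rot [180.   0.  47.] gap 85.9 grip 0.0
576.5,-110.7,60,47.1 dp [0.805 0.026 0.707] ang z -0.0
576.5,-110.7,8,47.1 dp [0.   0.   0.26] ang z -0.0
```

Emit:
step_arm --targets '[{"dp": [0.815,0.026,0.5],"angular": [0,0,-0.003],"fingers": 0.2},{"dp": [0.815,0.026,0.5],"angular": [0,0,-0.003],"fingers": 0.2},{"dp": [0.815,0.026,0.5],"angular": [0,0,-0.003],"fingers": 0.2},{"dp": [0.815,0.026,0.5],"angular": [0,0,-0.003],"fingers": 0.2},{"dp": [0.815,0.026,0.8],"angular": [0,0,-0.003],"fingers": 0.2},{"dp": [0.815,0.026,0.965],"angular": [0,0,-0.003],"fingers": 0.2},{"dp": [0.815,0.026,0.965],"angular": [0,0,-0.003],"fingers": 0.2},{"dp": [0.815,0.026,0.965],"angular": [0,0,-0.003],"fingers": 0.2}]'

```text
time: 5.35
tool_pos: [579.2, -109.4, 10.5]
tcp_rot: [179.9, -0.1, 47.6]
ft_force: [0.3, -0.8, -0.1]
finger_gap: 68.1
grip_force: 0.0
```

Emit:
step_arm --newtons 30 --targets '[{"dp": [0,0,0],"fingers": 1},{"dp": [0,0,0],"fingers": 1},{"dp": [0,0,0],"fingers": 1},{"dp": [0,0,0],"fingers": 1},{"dp": [0,0,0],"fingers": 1},{"dp": [0,0,0],"fingers": 1},{"dp": [0,0,0],"fingers": 1},{"dp": [0,0,0],"fingers": 1}]'

```text
validation failed for argument at $.ta...
```

```bash
python3 plan.py 577.7,-109.3,120,47.5 500,-280,120,87.4 520.7,-376.8,80,87.4 520.7,-376.8,11.5,87.4
```

```text
t 5.35 pos [ 579.2 -109.4   10.5] rot [ 1.799e+02 -1.000e-01  4.760e+01] gap 68.1 grip 0.0
577.7,-109.3,120,47.5 dp [-0.004 -0.006 -0.547] ang z 0.001
500,-280,120,87.4 dp [-0.892  0.29   0.   ] ang z -0.222
520.7,-376.8,80,87.4 dp [-0.479  0.125  0.2  ] ang z -0.0
520.7,-376.8,11.5,87.4 dp [0.    0.    0.342] ang z -0.0
```

Emit:
step_arm --newtons 30 --targets '[{"dp": [0,0,0],"angular": [0,0,0],"fingers": 1},{"dp": [0,0,0],"angular": [0,0,0],"fingers": 1},{"dp": [0,0,0],"angular": [0,0,0],"fingers": 1},{"dp": [0,0,0],"angular": [0,0,0],"fingers": 1},{"dp": [0,0,-0.02],"angular": [0,0,0],"fingers": 1},{"dp": [0,0,-0.1],"angular": [0,0,0],"fingers": 1},{"dp": [0,0,-0.25],"angular": [0,0,0],"fingers": 1},{"dp": [0,0,-0.4],"angular": [0,0,0],"fingers": 1}]'

```text
time: 6.35
tool_pos: [577.8, -108.4, 89.9]
tcp_rot: [-180.0, -0.0, 47.7]
ft_force: [-0.1, -0.5, -1.1]
finger_gap: 31.5
grip_force: 29.9
```

```bash
python3 plan.py 500,-280,100,87.4 520.7,-376.8,80,87.4 520.7,-376.8,11.5,87.4
```

```text
t 6.35 pos [ 577.8 -108.4   89.9] rot [-180.    -0.    47.7] gap 31.5 grip 29.9
500,-280,100,87.4 dp [-0.896  0.29  -0.05 ] ang z -0.221
520.7,-376.8,80,87.4 dp [-0.479  0.125  0.1  ] ang z -0.0
520.7,-376.8,11.5,87.4 dp [0.    0.    0.342] ang z -0.0
```

Emit:
step_arm --targets '[{"dp": [-0.9,0.29,-0.1],"angular": [0,0,-0.221],"fingers": 1},{"dp": [-0.9,0.29,-0.1],"angular": [0,0,-0.221],"fingers": 1},{"dp": [-0.9,0.29,-0.1],"angular": [0,0,-0.221],"fingers": 1},{"dp": [-0.9,0.29,-0.1],"angular": [0,0,-0.221],"fingers": 1},{"dp": [-0.9,0.29,-0.1],"angular": [0,0,-0.221],"fingers": 1},{"dp": [-0.9,0.29,-0.1],"angular": [0,0,-0.221],"fingers": 1},{"dp": [-0.9,0.29,-0.1],"angular": [0,0,-0.221],"fingers": 1},{"dp": [-0.9,0.29,-0.1],"angular": [0,0,-0.221],"fingers": 1}]'

```text
time: 7.35
tool_pos: [499.9, -279.7, 108.2]
tcp_rot: [-180.0, -0.0, 87.4]
ft_force: [-0.3, 0.5, -1.3]
finger_gap: 31.0
grip_force: 29.9
```

```bash
python3 plan.py 519.5,-402,110,87.4
```

```text
t 7.35 pos [ 499.9 -279.7  108.2] rot [-180.    -0.    87.4] gap 31.0 grip 29.9
519.5,-402,110,87.4 dp [-0.607  0.125 -0.009] ang z 0.0
```

Emit:
step_arm --targets '[{"dp": [-0.49,0.125,0.1],"angular": [0,0,0],"fingers": 1},{"dp": [-0.49,0.125,0.1],"angular": [0,0,0],"fingers": 1},{"dp": [-0.49,0.125,0.1],"angular": [0,0,0],"fingers": 1},{"dp": [-0.49,0.125,0.1],"angular": [0,0,0],"fingers": 1},{"dp": [-0.49,0.125,0.1],"angular": [0,0,0],"fingers": 1},{"dp": [-0.49,0.125,0.1],"angular": [0,0,0],"fingers": 1},{"dp": [-0.49,0.125,0.1],"angular": [0,0,0],"fingers": 1},{"dp": [-0.49,0.125,0.1],"angular": [0,0,0],"fingers": 1}]'

```text
time: 8.35
tool_pos: [520.2, -379.4, 88.5]
tcp_rot: [180.0, 0.0, 87.4]
ft_force: [-0.6, -0.1, -0.8]
finger_gap: 31.3
grip_force: 30.1
```

```bash
cat > t.py <<'E'
import sys
from fit import *
tx,ty,tw=map(float,sys.argv[1:4]);tw=np.radians(tw);out=sys.argv[4]
rounds=[(18,58,26)] if ty<0 else [(18,-45,39),(18,50,30)]
im=snapshot('wrist');c,s=np.cos(tw),np.sin(tw)
def dr(P,z,col):
    P=np.array(P)@np.array([[c,-s],[s,c]]).T+[tx,ty]
    cv2.polylines(im,[np.int32(proj('wrist',np.c_[P,np.full(len(P),z)]))],True,col,1)
for x,y,r in rounds: dr(np.c_[x+r*np.cos(a),y+r*np.sin(a)],8,(0,0,255))
if ty<0: dr([[-7,-90],[43,-90],[43,10],[-7,10]],8,(0,0,255))
dr([[-70,-110],[70,-110],[70,110],[-70,110]],13,(0,255,0))
cv2.imwrite(out,im)
E
python3 t.py 504.5 -336 -2.6 pics/t1.png; python3 plan.py 520.7,-376.8,40,87.4 520.7,-376.8,11.5,87.4
```

```text
t 8.4 pos [ 520.1 -379.5   88.4] rot [180.    0.   87.4] gap 31.3 grip 30.1
520.7,-376.8,40,87.4 dp [0.014 0.002 0.242] ang z 0.0
520.7,-376.8,11.5,87.4 dp [0.    0.    0.142] ang z -0.0
```

View pics/t1.png

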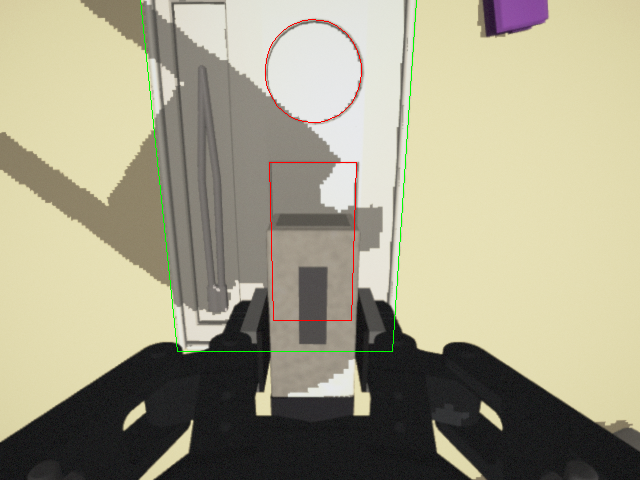

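The wrist view shows the tray outline and round pocket (314,70) exactly on the prediction. The held slide box is aligned, with its front top edge at row 228. I'll check the box's place along the fingers.

```bash
python3 -c "
from h import *
print(at_z('wrist',[[270,229],[358,229],[270,398],[355,396]],108).round(1))"
```

```text
[[ 507.9 -339.3  108. ]
 [ 537.  -340.6  108. ]
 [ 502.9 -405.6  108. ]
 [ 535.2 -406.1  108. ]]
```

Emit:
step_arm --targets '[{"dp": [0.012,0.002,0.1],"angular": [0,0,0],"fingers": 1},{"dp": [0.012,0.002,0.2],"angular": [0,0,0],"fingers": 1},{"dp": [0.012,0.002,0.28],"angular": [0,0,0],"fingers": 1},{"dp": [0.012,0.002,0.33],"angular": [0,0,0],"fingers": 1},{"dp": [0.012,0.002,0.36],"angular": [0,0,0],"fingers": 1},{"dp": [0.012,0.002,0.375],"angular": [0,0,0],"fingers": 1},{"dp": [0.012,0.002,0.38],"angular": [0,0,0],"fingers": 1},{"dp": [0.012,0.002,0.38],"angular": [0,0,0],"fingers": 1}]'

```text
time: 9.4
tool_pos: [521.1, -377.6, 13.3]
tcp_rot: [179.9, 0.0, 87.4]
ft_force: [-1.8, 0.6, 4.0]
finger_gap: 31.2
grip_force: 30.6
```

Emit:
step_arm --targets '[{"dp": [0,0,0.004],"angular": [0,0,0],"fingers": 1},{"dp": [0,0,0.006],"angular": [0,0,0],"fingers": 1},{"dp": [0,0,0.004],"angular": [0,0,0],"fingers": 0.4},{"dp": [0,0,0.004],"angular": [0,0,0],"fingers": 0.4},{"dp": [0,0,0.004],"angular": [0,0,0],"fingers": 0.4},{"dp": [0,0,-0.1],"angular": [0,0,0],"fingers": 0.4},{"dp": [0,0,-0.3],"angular": [0,0,0],"fingers": 0.4},{"dp": [0,0,-0.6],"angular": [0,0,0],"fingers": 0.3}]'

```text
time: 10.4
tool_pos: [519.5, -376.3, 132.8]
tcp_rot: [-179.8, -0.1, 87.4]
ft_force: [0.3, -0.5, 0.3]
finger_gap: 59.8
grip_force: 0.0
```

```bash
python3 w.py slide_box 520.7 -376.8 -2.6; python3 plan.py 600,-290,180,83 630,-230,190,83
```

```text
slide_box [ 528.3 -387.5] -2.5 0.938 ['wrist']
t 10.5 pos [ 524.8 -380.8  143.3] rot [179.3   0.5  87.4] gap 59.5 grip 0.0
600,-290,180,83 dp [ 0.47   0.355 -0.183] ang z 0.025
630,-230,190,83 dp [ 0.316  0.112 -0.05 ] ang z -0.0
```

```bash
python3 plan.py 674,-275,180,82.7
```

```text
t 10.5 pos [ 524.8 -380.8  143.3] rot [179.3   0.5  87.4] gap 59.5 grip 0.0
674,-275,180,82.7 dp [ 0.562  0.721 -0.183] ang z 0.026
```

Emit:
step_arm --targets '[{"dp": [0.55,0.74,-0.2],"angular": [0,0,0.026],"fingers": 0.3},{"dp": [0.55,0.74,-0.2],"angular": [0,0,0.026],"fingers": 0.3},{"dp": [0.55,0.74,-0.2],"angular": [0,0,0.026],"fingers": 0.3},{"dp": [0.55,0.74,-0.2],"angular": [0,0,0.026],"fingers": 0.3},{"dp": [0.55,0.74,-0.2],"angular": [0,0,0.026],"fingers": 0.3},{"dp": [0.55,0.74,-0.2],"angular": [0,0,0.026],"fingers": 0.3},{"dp": [0.55,0.74,-0.2],"angular": [0,0,0.026],"fingers": 0.3},{"dp": [0.55,0.74,-0.2],"angular": [0,0,0.026],"fingers": 0.3}]'

```text
time: 11.5
tool_pos: [672.7, -274.7, 172.3]
tcp_rot: [-180.0, -0.0, 82.7]
ft_force: [-0.3, 0.0, -0.4]
finger_gap: 59.9
grip_force: 0.0
```

```bash
python3 w.py cover_box 684 -193 -7.3
python3 - <<'E'
from fit import *
for c in('scene','side'): snapshot(c)
print(fit('cover_box',(684,-193),yaws=(-.13,)))
shapes['slide_box'][:,2]+=3
print(fit('slide_box',(520.7,-376.8),yaws=(-.04,)))
E
python3 plan.py -r 684,-193,80,82.7 684,-193,5,82.7
```

```text
cover_box [ 685.4 -191.8] -3.8 0.959 ['wrist']
(array([ 6.85267213e+02, -1.91603011e+02, -9.05727364e-02]), np.float64(0.8812206572769954), ['scene', 'side'])
(array([ 5.20531213e+02, -3.80978253e+02, -8.21387470e-02]), np.float64(0.9095728425772399), ['scene', 'side'])
t 11.9 pos [ 673.4 -274.   172.3] rot [180.    0.   82.8] gap 59.5 grip 0.0
684,-193,80,82.7 dp [0.408 0.001 0.461] ang z 0.0
684,-193,5,82.7 dp [0.408 0.001 0.836] ang z 0.0
```

View pics/w_cover_box.png

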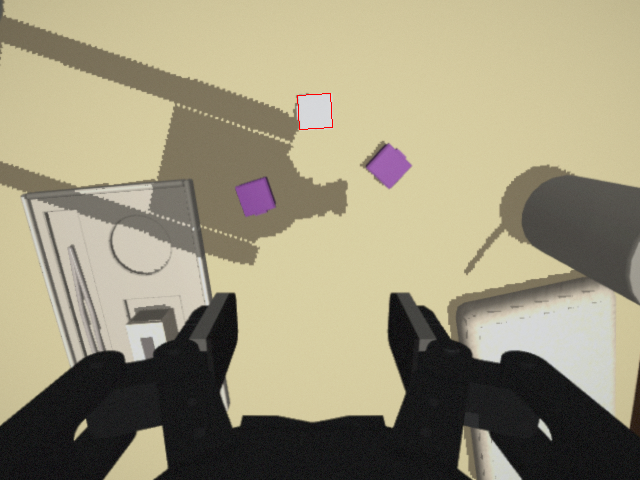

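The wrist view shows the clear cover box at (315,111), with purple ones at (255,196) and (389,166). The slide box sits in its pocket. Now going down to grasp the cover box.

Emit:
step_arm --targets '[{"dp": [0.416,0.008,0.4],"angular": [0,0,-0.015],"fingers": 0.3},{"dp": [0.416,0.008,0.4],"angular": [0,0,-0.015],"fingers": 0.3},{"dp": [0.416,0.008,0.45],"angular": [0,0,-0.015],"fingers": 0.35},{"dp": [0.416,0.008,0.6],"angular": [0,0,-0.015],"fingers": 0.35},{"dp": [0.416,0.008,0.75],"angular": [0,0,-0.015],"fingers": 0.35},{"dp": [0.416,0.008,0.83],"angular": [0,0,-0.015],"fingers": 0.35},{"dp": [0.416,0.008,0.83],"angular": [0,0,-0.015],"fingers": 0.35},{"dp": [0.416,0.008,0.83],"angular": [0,0,-0.015],"fingers": 0.35}]'

```text
time: 12.9
tool_pos: [686.6, -192.3, 8.0]
tcp_rot: [179.9, 0.0, 85.4]
ft_force: [0.1, -0.3, 1.4]
finger_gap: 55.4
grip_force: 0.0
```

Emit:
step_arm --newtons 20 --targets '[{"dp": [0,0,0],"angular": [0,0,0],"fingers": 1},{"dp": [0,0,0],"angular": [0,0,0],"fingers": 1},{"dp": [0,0,0],"angular": [0,0,0],"fingers": 1},{"dp": [0,0,0],"angular": [0,0,0],"fingers": 1},{"dp": [0,0,-0.02],"angular": [0,0,0],"fingers": 1},{"dp": [0,0,-0.1],"angular": [0,0,0],"fingers": 1},{"dp": [0,0,-0.25],"angular": [0,0,0],"fingers": 1},{"dp": [0,0,-0.4],"angular": [0,0,0],"fingers": 1}]'

```text
time: 13.9
tool_pos: [685.4, -191.6, 87.9]
tcp_rot: [-180.0, -0.0, 85.4]
ft_force: [0.9, 0.5, -0.7]
finger_gap: 23.3
grip_force: 19.7
```

```bash
python3 plan.py  560,-300,120,87 520.6,-378.5,110,87 520.6,-378.5,38,87
```

```text
t 13.9 pos [ 685.4 -191.6   87.9] rot [-180.    -0.    85.4] gap 23.3 grip 19.7
560,-300,120,87 dp [-0.59  -0.582 -0.161] ang z -0.009
520.6,-378.5,110,87 dp [-0.402 -0.176  0.05 ] ang z -0.0
520.6,-378.5,38,87 dp [0.   0.   0.36] ang z -0.0
```

Emit:
step_arm --targets '[{"dp": [-0.998,-0.747,-0.15],"angular": [0,0,-0.009],"fingers": 1},{"dp": [-0.998,-0.747,-0.15],"angular": [0,0,-0.009],"fingers": 1},{"dp": [-0.998,-0.747,-0.15],"angular": [0,0,-0.009],"fingers": 1},{"dp": [-0.998,-0.747,-0.15],"angular": [0,0,-0.009],"fingers": 1},{"dp": [-0.998,-0.747,-0.15],"angular": [0,0,-0.009],"fingers": 1},{"dp": [-0.998,-0.747,-0.05],"angular": [0,0,-0.009],"fingers": 1},{"dp": [-0.998,-0.747,-0.05],"angular": [0,0,-0.009],"fingers": 1},{"dp": [-0.998,-0.747,-0.05],"angular": [0,0,-0.009],"fingers": 1}]'

```text
time: 14.9
tool_pos: [521.1, -377.1, 95.2]
tcp_rot: [-179.9, -0.1, 87.2]
ft_force: [-0.3, -0.6, -0.3]
finger_gap: 23.6
grip_force: 19.8
```

```bash
python3 plan.py  520.6,-378.5,38,87;python3 -c "
from h import *
cv2.imwrite('pics/c2.png',snapshot('wrist'))"
```

```text
t 14.9 pos [ 521.1 -377.1   95.2] rot [-1.799e+02 -1.000e-01  8.720e+01] gap 23.6 grip 19.8
520.6,-378.5,38,87 dp [-0.007 -0.002  0.286] ang z 0.001
```

View pics/c2.png

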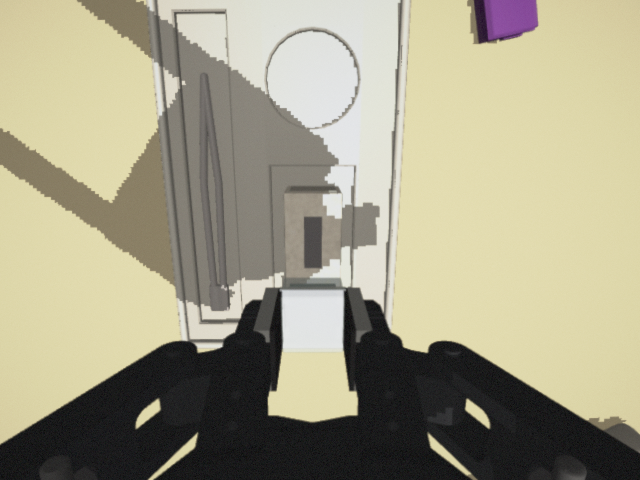

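The slide box (313,240) lies centred in the long pocket, and the held cover box is square above it. Lowering now.

Emit:
step_arm --targets '[{"dp": [-0.007,0,0.1],"angular": [0,0,0],"fingers": 1},{"dp": [-0.007,0,0.2],"angular": [0,0,0],"fingers": 1},{"dp": [-0.007,0,0.24],"angular": [0,0,0],"fingers": 1},{"dp": [-0.007,0,0.26],"angular": [0,0,0],"fingers": 1},{"dp": [-0.007,0,0.27],"angular": [0,0,0],"fingers": 1},{"dp": [-0.007,0,0.275],"angular": [0,0,0],"fingers": 1},{"dp": [-0.007,0,0.28],"angular": [0,0,0],"fingers": 1},{"dp": [-0.007,0,0.28],"angular": [0,0,0],"fingers": 1}]'

```text
time: 15.95
tool_pos: [520.8, -380.3, 40.6]
tcp_rot: [180.0, 0.0, 87.1]
ft_force: [0.3, 0.5, 0.1]
finger_gap: 23.6
grip_force: 19.8
```

Emit:
step_arm --targets '[{"dp": [0,0,0.003],"angular": [0,0,0],"fingers": 1},{"dp": [0,0,0.006],"angular": [0,0,0],"fingers": 1},{"dp": [0,0,0.009],"angular": [0,0,0],"fingers": 1},{"dp": [0,0,0.009],"angular": [0,0,0],"fingers": 1},{"dp": [0,0,0.009],"angular": [0,0,0],"fingers": 1},{"dp": [0,0,0.009],"angular": [0,0,0],"fingers": 1},{"dp": [0,0,0.009],"angular": [0,0,0],"fingers": 1},{"dp": [0,0,0.009],"angular": [0,0,0],"fingers": 1}]'

```text
time: 16.95
tool_pos: [520.7, -380.2, 38.8]
tcp_rot: [180.0, 0.0, 87.1]
ft_force: [-2.6, 2.2, 4.4]
finger_gap: 23.3
grip_force: 20.4
```

Contact made. Release and rise.

Emit:
step_arm --targets '[{"dp": [0,0,0],"angular": [0,0,0],"fingers": 0.5},{"dp": [0,0,0],"angular": [0,0,0],"fingers": 0.5},{"dp": [0,0,0],"angular": [0,0,0],"fingers": 0.5},{"dp": [0,0,-0.02],"angular": [0,0,0],"fingers": 0.5},{"dp": [0,0,-0.1],"angular": [0,0,0],"fingers": 0.5},{"dp": [0,0,-0.3],"angular": [0,0,0],"fingers": 0.5},{"dp": [0,0,-0.6],"angular": [0,0,0],"fingers": 0.3},{"dp": [0,0,-0.75],"angular": [0,0,0],"fingers": 0.3}]'

```text
time: 17.95
tool_pos: [522.1, -381.4, 194.7]
tcp_rot: [179.7, 0.2, 87.1]
ft_force: [0.8, -0.5, 0.6]
finger_gap: 59.7
grip_force: 0.0
```

```bash
python3 plan.py  610,-130,200,45
```

```text
t 17.95 pos [ 522.1 -381.4  194.7] rot [179.7   0.2  87.1] gap 59.7 grip 0.0
610,-130,200,45 dp [ 1.278  0.374 -0.027] ang z 0.234
```

Emit:
step_arm --targets '[{"dp": [1,0.68,0],"angular": [0,0,0],"fingers": 0.2},{"dp": [1,0.68,0],"angular": [0,0,0],"fingers": 0.2},{"dp": [1,0.68,0],"angular": [0,0,0],"fingers": 0.2},{"dp": [1,0.68,0],"angular": [0,0,0],"fingers": 0.2},{"dp": [1,0.68,0],"angular": [0,0,0],"fingers": 0.2},{"dp": [1,0.68,0],"angular": [0,0,0],"fingers": 0.2},{"dp": [1,0.68,0],"angular": [0,0,0],"fingers": 0.2},{"dp": [1,0.68,0],"angular": [0,0,0],"fingers": 0.2}]'

```text
time: 18.95
tool_pos: [666.2, -188.7, 188.8]
tcp_rot: [180.0, 0.0, 87.0]
ft_force: [0.9, 0.2, -0.1]
finger_gap: 68.1
grip_force: 0.0
```

```bash
python3 w.py bottle 668 -66 0
python3 - <<'E'
from fit import *
cv2.imwrite('pics/side3.png',snapshot('side')[230:470,200:500]);snapshot('scene')
print(fit('bottle',(668,-66)))
shapes['cover_box'][:,2]+=31
g=proj('scene',[520.6,-379,41])[0];print(g,[(m['at'],m['conf']) for m in masks_of('scene','cover_box')])
E
python3 plan.py -r 668,-66,130,87 668,-66,15,87
```

```text
bottle [668. -66.] 0.0 -0.0 []
(array([ 6.68e+02, -6.60e+01,  2.50e-01]), np.float64(0.87495), ['scene', 'side'])
[168.9131945  186.90817657] [([166.0, 183.5], 0.69), ([152.3, 282.0], 0.59), ([186.9, 245.1], 0.59)]
t 19.3 pos [ 666.6 -187.6  188.5] rot [-180.    -0.    87.1] gap 68.3 grip 0.0
668,-66,130,87 dp [ 0.607 -0.024  0.292] ang z 0.0
668,-66,15,87 dp [ 0.607 -0.024  0.867] ang z 0.0
```

View pics/side3.png

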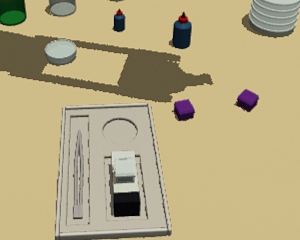

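The crop shows the cover box (123,165) sitting square on the slide box in the long pocket. Going for the bottle.

Emit:
step_arm --targets '[{"dp": [0.607,-0.024,0.29],"angular": [0,0,0],"fingers": 0.2},{"dp": [0.607,-0.024,0.29],"angular": [0,0,0],"fingers": 0.2},{"dp": [0.607,-0.024,0.29],"angular": [0,0,0],"fingers": 0.2},{"dp": [0.607,-0.024,0.4],"angular": [0,0,0],"fingers": 0.2},{"dp": [0.607,-0.024,0.6],"angular": [0,0,0],"fingers": 0.2},{"dp": [0.607,-0.024,0.78],"angular": [0,0,0],"fingers": 0.2},{"dp": [0.607,-0.024,0.86],"angular": [0,0,0],"fingers": 0.2},{"dp": [0.607,-0.024,0.86],"angular": [0,0,0],"fingers": 0.2}]'

```text
time: 20.3
tool_pos: [667.1, -66.9, 15.0]
tcp_rot: [-179.9, -0.0, 87.0]
ft_force: [-0.2, 0.6, 0.9]
finger_gap: 68.0
grip_force: 0.0
```

Emit:
step_arm --newtons 25 --targets '[{"dp": [0,0,0],"angular": [0,0,0],"fingers": 1},{"dp": [0,0,0],"angular": [0,0,0],"fingers": 1},{"dp": [0,0,0],"angular": [0,0,0],"fingers": 1},{"dp": [0,0,0],"angular": [0,0,0],"fingers": 1},{"dp": [0,0,-0.02],"angular": [0,0,0],"fingers": 1},{"dp": [0,0,-0.1],"angular": [0,0,0],"fingers": 1},{"dp": [0,0,-0.25],"angular": [0,0,0],"fingers": 1},{"dp": [0,0,-0.45],"angular": [0,0,0],"fingers": 1}]'

```text
time: 21.3
tool_pos: [667.2, -65.6, 107.0]
tcp_rot: [-179.9, -0.0, 87.1]
ft_force: [0.4, -0.0, 0.2]
finger_gap: 32.4
grip_force: 24.9
```

```bash
python3 plan.py 525.1,-278.9,110,87.4 525.1,-278.9,18,87.4
```

```text
t 21.3 pos [667.2 -65.6 107. ] rot [-179.9   -0.    87.1] gap 32.4 grip 24.9
525.1,-278.9,110,87.4 dp [-1.101 -0.655 -0.015] ang z -0.002
525.1,-278.9,18,87.4 dp [0.   0.   0.46] ang z -0.0
```

Emit:
step_arm --targets '[{"dp": [-1,-0.655,-0.03],"angular": [0,0,0],"fingers": 1},{"dp": [-1,-0.655,-0.03],"angular": [0,0,0],"fingers": 1},{"dp": [-1,-0.655,-0.03],"angular": [0,0,0],"fingers": 1},{"dp": [-1,-0.655,-0.03],"angular": [0,0,0],"fingers": 1},{"dp": [-1,-0.655,-0.03],"angular": [0,0,0],"fingers": 1},{"dp": [-1,-0.655,-0.03],"angular": [0,0,0],"fingers": 1},{"dp": [-1,-0.655,-0.03],"angular": [0,0,0],"fingers": 1},{"dp": [-1,-0.655,-0.03],"angular": [0,0,0],"fingers": 1}]'

```text
time: 22.3
tool_pos: [527.7, -257.9, 112.5]
tcp_rot: [-180.0, -0.0, 87.2]
ft_force: [0.2, 0.1, -1.0]
finger_gap: 33.3
grip_force: 25.1
```

```bash
python3 plan.py -r 525.1,-278.9,110,87.4 525.1,-278.9,18,87.4;  python3 t.py 504.5 -336 -2.6 pics/t2.png
```

```text
t 22.3 pos [ 527.7 -257.9  112.5] rot [-180.    -0.    87.2] gap 33.3 grip 25.1
525.1,-278.9,110,87.4 dp [-0.106 -0.008  0.012] ang z -0.001
525.1,-278.9,18,87.4 dp [-0.106 -0.008  0.472] ang z -0.001
```

View pics/t2.png

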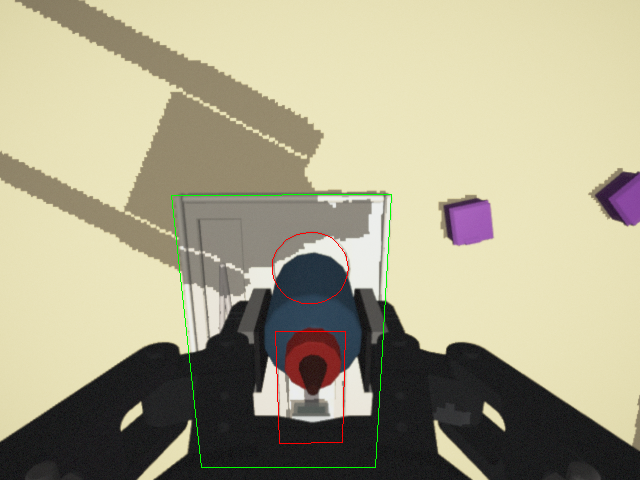

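The bottle is upright in the fingers at (312,340), and the tray outline matches the prediction. Lowering into the round pocket.

Emit:
step_arm --targets '[{"dp": [-0.106,-0.008,0.05],"angular": [0,0,0],"fingers": 1},{"dp": [-0.106,-0.008,0.15],"angular": [0,0,0],"fingers": 1},{"dp": [-0.106,-0.008,0.28],"angular": [0,0,0],"fingers": 1},{"dp": [-0.106,-0.008,0.37],"angular": [0,0,0],"fingers": 1},{"dp": [-0.106,-0.008,0.43],"angular": [0,0,0],"fingers": 1},{"dp": [-0.106,-0.008,0.45],"angular": [0,0,0],"fingers": 1},{"dp": [-0.106,-0.008,0.46],"angular": [0,0,0],"fingers": 1},{"dp": [-0.106,-0.008,0.465],"angular": [0,0,0],"fingers": 1}]'

```text
time: 23.35
tool_pos: [524.8, -280.3, 21.7]
tcp_rot: [180.0, 0.0, 87.1]
ft_force: [-9.4, 5.0, 19.9]
finger_gap: 32.8
grip_force: 27.2
```

Emit:
step_arm --targets '[{"dp": [0,0,0.002],"angular": [0,0,0],"fingers": 1},{"dp": [0,0,0.004],"angular": [0,0,0],"fingers": 1},{"dp": [0,0,0.004],"angular": [0,0,0],"fingers": 1},{"dp": [0,0,0.004],"angular": [0,0,0],"fingers": 1},{"dp": [0,0,0.004],"angular": [0,0,0],"fingers": 1},{"dp": [0,0,0.004],"angular": [0,0,0],"fingers": 1},{"dp": [0,0,0.004],"angular": [0,0,0],"fingers": 1},{"dp": [0,0,0.004],"angular": [0,0,0],"fingers": 1}]'

```text
time: 24.35
tool_pos: [524.9, -280.3, 21.7]
tcp_rot: [180.0, 0.0, 87.1]
ft_force: [-10.5, 5.8, 19.9]
finger_gap: 33.1
grip_force: 27.2
```

Run:
```python
from fit import *
out=[]
for c in('side','scene'):
    im=snapshot(c)
    o=im.copy()
    for z,col in((3,(0,255,0)),(8,(0,0,255))):
        cc=np.vstack([np.c_[524.9+17*np.cos(a),-280.3+17*np.sin(a),np.full(39,z)]]);cv2.polylines(o,[np.int32(proj(c,cc)*16)],True,col,1,shift=4)
        cc=np.c_[524.9+3*np.cos(a),-280.3+3*np.sin(a),np.full(39,z+72)];cv2.polylines(o,[np.int32(proj(c,cc)*16)],True,col,1,shift=4)
    g=np.int32(proj(c,[525,-280,40])[0]);k=lambda i:cv2.resize(i[g[1]-50:g[1]+50,g[0]-50:g[0]+50],(400,300) if 0 else (390,290),interpolation=cv2.INTER_NEAREST)
    out.append(np.hstack([k(im),k(o)]))
cv2.imwrite('pics/bt.png',np.vstack(out))
```

```text
(no output)
```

View pics/bt.png

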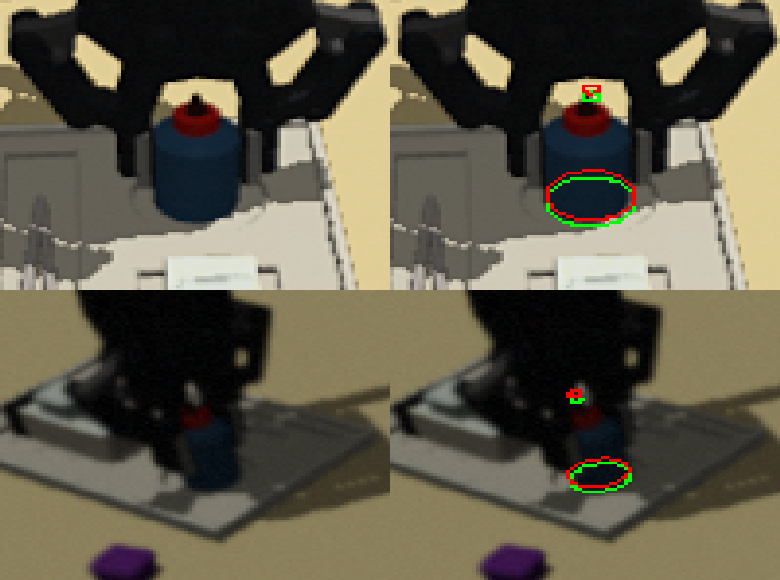

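The bottle stands inside the pocket outline and its nozzle is at floor height, so it is down. Relax the press, release, and rise.

Emit:
step_arm --targets '[{"dp": [0,0,-0.01],"angular": [0,0,0],"fingers": 1},{"dp": [0,0,-0.01],"angular": [0,0,0],"fingers": 0.4},{"dp": [0,0,-0.01],"angular": [0,0,0],"fingers": 0.4},{"dp": [0,0,-0.01],"angular": [0,0,0],"fingers": 0.4},{"dp": [0,0,-0.05],"angular": [0,0,0],"fingers": 0.4},{"dp": [0,0,-0.2],"angular": [0,0,0],"fingers": 0.4},{"dp": [0,0,-0.5],"angular": [0,0,0],"fingers": 0.3},{"dp": [0,0,-0.8],"angular": [0,0,0],"fingers": 0}]'

```text
time: 25.45
tool_pos: [524.0, -279.8, 180.5]
tcp_rot: [-180.0, -0.0, 87.1]
ft_force: [1.0, -1.3, 0.4]
finger_gap: 75.7
grip_force: 0.0
```

```bash
python3 plan.py 450,-160,180,87
```

```text
t 25.45 pos [ 524.  -279.8  180.5] rot [-180.    -0.    87.1] gap 75.7 grip 0.0
450,-160,180,87 dp [ 0.579 -0.4    0.002] ang z 0.0
```

Emit:
step_arm --targets '[{"dp": [0.58,-0.4,0],"angular": [0,0,0],"fingers": 0},{"dp": [0.58,-0.4,0],"angular": [0,0,0],"fingers": 0},{"dp": [0.58,-0.4,0],"angular": [0,0,0],"fingers": 0},{"dp": [0.58,-0.4,0],"angular": [0,0,0.1],"fingers": 0},{"dp": [0.58,-0.4,0],"angular": [0,0,0.2],"fingers": 0},{"dp": [0.58,-0.4,0],"angular": [0,0,0.25],"fingers": 0},{"dp": [0.58,-0.4,0],"angular": [0,0,0.25],"fingers": 0},{"dp": [0.58,-0.4,0],"angular": [0,0,0.25],"fingers": 0}]'

```text
time: 26.45
tool_pos: [450.8, -160.5, 179.2]
tcp_rot: [179.9, -0.0, 42.0]
ft_force: [0.7, -0.6, 0.0]
finger_gap: 85.4
grip_force: 0.0
```

```bash
python3 w.py dish 437 -77 0; python3 plan.py -r 437,-77,100,-8.8 437,-77,3,-8.8
```

```text
dish [437.7 -76.3] 6.1 0.966 ['wrist']
t 26.55 pos [ 450.7 -160.4  179. ] rot [180.   -0.   42.2] gap 85.6 grip 0.0
437,-77,100,-8.8 dp [ 0.229 -0.355  0.395] ang z 0.283
437,-77,3,-8.8 dp [ 0.229 -0.355  0.88 ] ang z 0.283
```

Emit:
step_arm --targets '[{"dp": [0.232,-0.355,0.35],"angular": [0,0,0.283],"fingers": 0},{"dp": [0.232,-0.355,0.35],"angular": [0,0,0.283],"fingers": 0},{"dp": [0.232,-0.355,0.35],"angular": [0,0,0.283],"fingers": 0},{"dp": [0.232,-0.355,0.35],"angular": [0,0,0.283],"fingers": 0},{"dp": [0.232,-0.355,0.4],"angular": [0,0,0.283],"fingers": 0},{"dp": [0.232,-0.355,0.55],"angular": [0,0,0.283],"fingers": 0},{"dp": [0.232,-0.355,0.7],"angular": [0,0,0.283],"fingers": 0},{"dp": [0.232,-0.355,0.7],"angular": [0,0,0.283],"fingers": 0}]'

```text
time: 27.55
tool_pos: [435.1, -75.7, 36.6]
tcp_rot: [-180.0, 0.3, -8.7]
ft_force: [-0.2, -0.3, -0.0]
finger_gap: 85.1
grip_force: 0.0
```

```bash
python3 plan.py 437.5,-76.5,3,-8.8
```

```text
t 27.55 pos [435.1 -75.7  36.6] rot [-180.     0.3   -8.7] gap 85.1 grip 0.0
437.5,-76.5,3,-8.8 dp [0.012 0.002 0.168] ang z 0.0
```

Emit:
step_arm --newtons 25 --targets '[{"dp": [0,0,0.12],"angular": [0,0,0],"fingers": 0},{"dp": [0,0,0.175],"angular": [0,0,0],"fingers": 0},{"dp": [0,0,0.175],"angular": [0,0,0],"fingers": 0},{"dp": [0,0,0.175],"angular": [0,0,0],"fingers": 0},{"dp": [0,0,0.175],"angular": [0,0,0],"fingers": 1},{"dp": [0,0,0.175],"angular": [0,0,0],"fingers": 1},{"dp": [0,0,0.175],"angular": [0,0,0],"fingers": 1},{"dp": [0,0,0.175],"angular": [0,0,0],"fingers": 1}]'

```text
time: 28.55
tool_pos: [437.9, -76.5, 4.6]
tcp_rot: [180.0, -0.1, -8.9]
ft_force: [-1.9, 1.5, 6.3]
finger_gap: 56.9
grip_force: 25.5
```

Emit:
step_arm --newtons 25 --targets '[{"dp": [0,0,0],"angular": [0,0,0],"fingers": 1},{"dp": [0,0,-0.02],"angular": [0,0,0],"fingers": 1},{"dp": [0,0,-0.1],"angular": [0,0,0],"fingers": 1},{"dp": [0,0,-0.2],"angular": [0,0,0],"fingers": 1},{"dp": [0,0,-0.35],"angular": [0,0,0],"fingers": 1},{"dp": [0,0,-0.55],"angular": [0,0,0],"fingers": 1},{"dp": [0,0,-0.7],"angular": [0,0,0],"fingers": 1},{"dp": [0,0,-0.7],"angular": [0,0,0],"fingers": 1}]'

```text
time: 29.55
tool_pos: [439.5, -76.9, 147.8]
tcp_rot: [179.9, -0.4, -8.9]
ft_force: [-0.2, 1.0, -0.7]
finger_gap: 56.6
grip_force: 26.8
```

```bash
python3 plan.py 509.6,284.1,140,-8.8;python3 -c "
from h import *
cv2.imwrite('pics/d1.png',snapshot('wrist'))"
```

```text
t 29.55 pos [439.5 -76.9 147.8] rot [179.9  -0.4  -8.9] gap 56.6 grip 26.8
509.6,284.1,140,-8.8 dp [ 0.068 -1.838  0.039] ang z -0.0
```

View pics/d1.png

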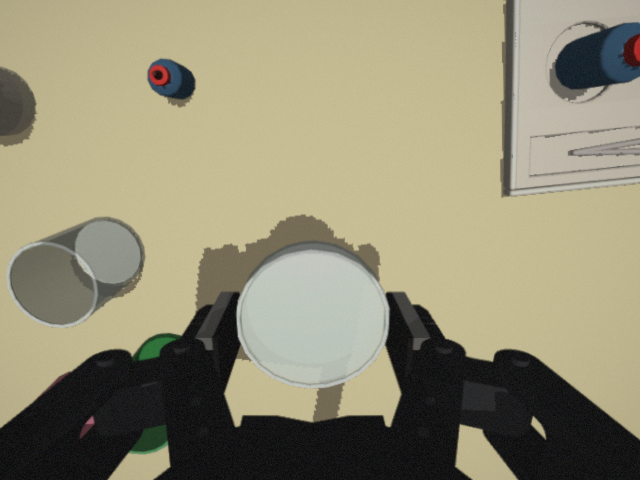

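The dish is level between the fingers at (313,315). Moving to the pond tray at a height clear of the large beaker.

Emit:
step_arm --targets '[{"dp": [0.05,-1,0],"angular": [0,0,0],"fingers": 1},{"dp": [0.05,-1,0],"angular": [0,0,0],"fingers": 1},{"dp": [0.05,-1,0],"angular": [0,0,0],"fingers": 1},{"dp": [0.05,-1,0],"angular": [0,0,0],"fingers": 1},{"dp": [0.05,-1,0],"angular": [0,0,0],"fingers": 1},{"dp": [0.05,-1,0],"angular": [0,0,0],"fingers": 1},{"dp": [0.05,-1,0],"angular": [0,0,0],"fingers": 1},{"dp": [0.05,-1,0],"angular": [0,0,0],"fingers": 1}]'

```text
time: 30.6
tool_pos: [478.1, 118.8, 143.8]
tcp_rot: [180.0, -0.0, -9.0]
ft_force: [-0.2, 0.4, -1.1]
finger_gap: 56.5
grip_force: 26.9
```

```bash
python3 plan.py -r 509.6,284.1,140,-8.8 509.6,284.1,90,-8.8
```

```text
t 30.6 pos [478.1 118.8 143.8] rot [180.  -0.  -9.] gap 56.5 grip 26.9
509.6,284.1,140,-8.8 dp [ 0.027 -0.841  0.019] ang z -0.001
509.6,284.1,90,-8.8 dp [ 0.027 -0.841  0.269] ang z -0.001
```

Emit:
step_arm --targets '[{"dp": [0.027,-0.841,0.02],"angular": [0,0,0],"fingers": 1},{"dp": [0.027,-0.841,0.02],"angular": [0,0,0],"fingers": 1},{"dp": [0.027,-0.841,0.02],"angular": [0,0,0],"fingers": 1},{"dp": [0.027,-0.841,0.2],"angular": [0,0,0],"fingers": 1},{"dp": [0.027,-0.841,0.3],"angular": [0,0,0],"fingers": 1},{"dp": [0.027,-0.841,0.3],"angular": [0,0,0],"fingers": 1},{"dp": [0.027,-0.841,0.3],"angular": [0,0,0],"fingers": 1},{"dp": [0.027,-0.841,0.3],"angular": [0,0,0],"fingers": 1}]'

```text
time: 31.6
tool_pos: [510.5, 285.1, 85.4]
tcp_rot: [-179.9, -0.1, -8.9]
ft_force: [-0.5, 0.0, -0.4]
finger_gap: 56.4
grip_force: 27.0
```

```bash
python3 plan.py 509.6,284.1,7.6,-8.8;  python3 t.py 498.7 331.3 -8.8 pics/t3.png
```

```text
t 31.6 pos [510.5 285.1  85.4] rot [-1.799e+02 -1.000e-01 -8.900e+00] gap 56.4 grip 27.0
509.6,284.1,7.6,-8.8 dp [-0.003  0.006  0.389] ang z -0.001
```

View pics/t3.png

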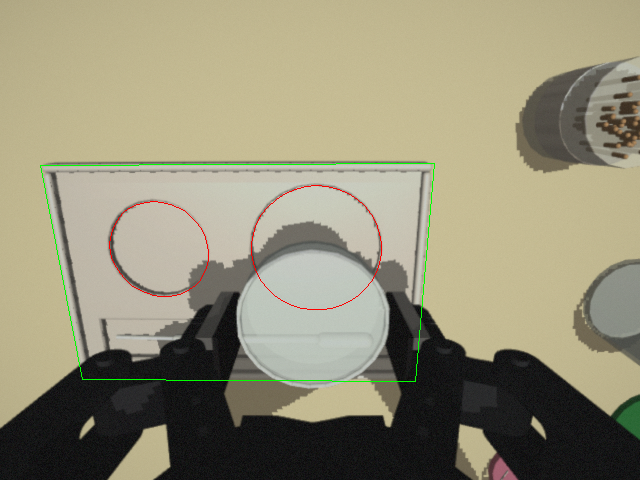

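The pocket outlines match (wide pocket at (316,247), narrow at (158,248)). Lowering the dish.

Emit:
step_arm --targets '[{"dp": [-0.003,0.004,0.1],"angular": [0,0,0],"fingers": 1},{"dp": [-0.003,0.004,0.22],"angular": [0,0,0],"fingers": 1},{"dp": [-0.003,0.004,0.3],"angular": [0,0,0],"fingers": 1},{"dp": [-0.003,0.004,0.34],"angular": [0,0,0],"fingers": 1},{"dp": [-0.003,0.004,0.36],"angular": [0,0,0],"fingers": 1},{"dp": [-0.003,0.004,0.37],"angular": [0,0,0],"fingers": 1},{"dp": [-0.003,0.004,0.375],"angular": [0,0,0],"fingers": 1},{"dp": [-0.003,0.004,0.375],"angular": [0,0,0],"fingers": 1}]'

```text
time: 32.65
tool_pos: [508.9, 284.6, 9.1]
tcp_rot: [-180.0, -0.0, -8.9]
ft_force: [-0.6, 0.8, -0.5]
finger_gap: 56.5
grip_force: 27.0
```

Emit:
step_arm --targets '[{"dp": [0,0,0.003],"angular": [0,0,0],"fingers": 1},{"dp": [0,0,0.006],"angular": [0,0,0],"fingers": 1},{"dp": [0,0,0.009],"angular": [0,0,0],"fingers": 1},{"dp": [0,0,0.011],"angular": [0,0,0],"fingers": 1},{"dp": [0,0,0.011],"angular": [0,0,0],"fingers": 1},{"dp": [0,0,0.011],"angular": [0,0,0],"fingers": 1},{"dp": [0,0,0.011],"angular": [0,0,0],"fingers": 1},{"dp": [0,0,0.011],"angular": [0,0,0],"fingers": 1}]'

```text
time: 33.65
tool_pos: [508.7, 284.5, 7.6]
tcp_rot: [-180.0, -0.0, -8.9]
ft_force: [-4.1, -2.3, 10.3]
finger_gap: 56.5
grip_force: 27.9
```

Emit:
step_arm --targets '[{"dp": [0,0,-0.003],"angular": [0,0,0],"fingers": 1},{"dp": [0,0,-0.003],"angular": [0,0,0],"fingers": 0.12},{"dp": [0,0,-0.003],"angular": [0,0,0],"fingers": 0.12},{"dp": [0,0,-0.003],"angular": [0,0,0],"fingers": 0.12},{"dp": [0,0,-0.05],"angular": [0,0,0],"fingers": 0.12},{"dp": [0,0,-0.2],"angular": [0,0,0],"fingers": 0.12},{"dp": [0,0,-0.5],"angular": [0,0,0],"fingers": 0.12},{"dp": [0,0,-0.85],"angular": [0,0,0],"fingers": 0.12}]'

```text
time: 34.65
tool_pos: [508.0, 284.1, 170.7]
tcp_rot: [180.0, 0.0, -8.9]
ft_force: [1.1, 0.7, -0.2]
finger_gap: 75.1
grip_force: 0.0
```

```bash
python3 plan.py 590,190,190,-8.8
```

```text
t 34.65 pos [508.  284.1 170.7] rot [180.    0.   -8.9] gap 75.1 grip 0.0
590,190,190,-8.8 dp [ 0.478  0.402 -0.096] ang z -0.0
```

Emit:
step_arm --targets '[{"dp": [0.478,0.402,-0.1],"angular": [0,0,0],"fingers": 0.15},{"dp": [0.478,0.402,-0.1],"angular": [0,0,0],"fingers": 0.15},{"dp": [0.478,0.402,-0.1],"angular": [0,0,0],"fingers": 0.15},{"dp": [0.478,0.402,-0.1],"angular": [0,0,0],"fingers": 0.15},{"dp": [0.478,0.402,-0.1],"angular": [0,0,0],"fingers": 0.15},{"dp": [0.478,0.402,-0.1],"angular": [0,0,0],"fingers": 0.15},{"dp": [0.478,0.402,-0.1],"angular": [0,0,0],"fingers": 0.15},{"dp": [0.478,0.402,-0.1],"angular": [0,0,0],"fingers": 0.15}]'

```text
time: 35.65
tool_pos: [590.4, 190.6, 189.0]
tcp_rot: [180.0, 0.0, -8.8]
ft_force: [0.2, -0.3, -0.2]
finger_gap: 72.4
grip_force: 0.0
```

```bash
python3 w.py beaker 671.6 178.5 0
python3 - <<'E'
from fit import *
for c in('scene','side'): snapshot(c)
print(fit('beaker',(671.6,178.5)))
shapes['dish'][:,2]+=3
print(fit('dish',(508.7,284.5)))
E
python3 plan.py -r 671.6,178.5,110,-8.8 671.6,178.5,18,-8.8
```

```text
beaker [672.7 180.7] 2.8 0.979 ['wrist']
(array([6.72385960e+02, 1.80384972e+02, 3.13596899e-01]), np.float64(0.9078541072326203), ['scene', 'side'])
(array([5.08348735e+02, 2.84860926e+02, 1.25374027e-01]), np.float64(0.8747765249934447), ['scene', 'side'])
t 36.05 pos [590.7 190.2 189. ] rot [-180.    -0.    -8.9] gap 72.4 grip 0.0
671.6,178.5,110,-8.8 dp [ 0.409 -0.005  0.395] ang z -0.0
671.6,178.5,18,-8.8 dp [ 0.409 -0.005  0.855] ang z -0.0
```

View pics/w_beaker.png

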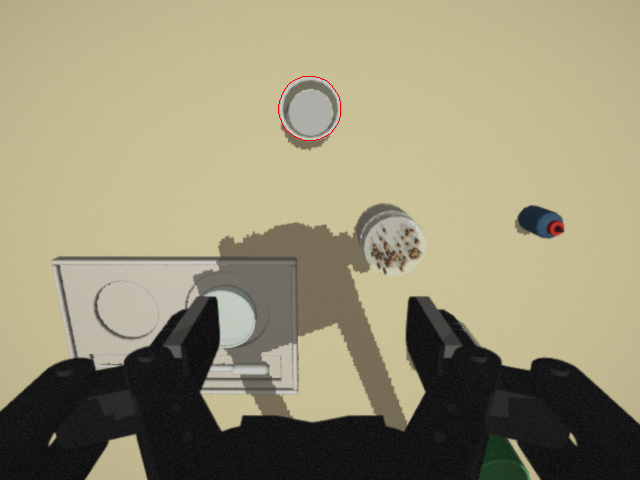

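The beaker is at (310,108) in the wrist view, with the fit on its outline. The dish (227,317) is seated in its pocket. Going down on the beaker.

Emit:
step_arm --targets '[{"dp": [0.412,-0.013,0.3],"angular": [0,0,0],"fingers": 0.15},{"dp": [0.412,-0.013,0.3],"angular": [0,0,0],"fingers": 0.15},{"dp": [0.412,-0.013,0.35],"angular": [0,0,0],"fingers": 0.15},{"dp": [0.412,-0.013,0.5],"angular": [0,0,0],"fingers": 0.15},{"dp": [0.412,-0.013,0.7],"angular": [0,0,0],"fingers": 0.15},{"dp": [0.412,-0.013,0.85],"angular": [0,0,0],"fingers": 0.15},{"dp": [0.412,-0.013,0.85],"angular": [0,0,0],"fingers": 0.15},{"dp": [0.412,-0.013,0.85],"angular": [0,0,0],"fingers": 0.15}]'

```text
time: 37.05
tool_pos: [673.3, 180.5, 21.1]
tcp_rot: [-180.0, -0.1, -8.9]
ft_force: [0.5, -0.5, 0.2]
finger_gap: 72.2
grip_force: 0.0
```

Emit:
step_arm --newtons 20 --targets '[{"dp": [0,0,0],"angular": [0,0,0],"fingers": 1},{"dp": [0,0,0],"angular": [0,0,0],"fingers": 1},{"dp": [0,0,0],"angular": [0,0,0],"fingers": 1},{"dp": [0,0,0],"angular": [0,0,0],"fingers": 1},{"dp": [0,0,-0.02],"angular": [0,0,0],"fingers": 1},{"dp": [0,0,-0.1],"angular": [0,0,0],"fingers": 1},{"dp": [0,0,-0.3],"angular": [0,0,0],"fingers": 1},{"dp": [0,0,-0.6],"angular": [0,0,0],"fingers": 1}]'

```text
time: 38.05
tool_pos: [670.7, 179.7, 138.4]
tcp_rot: [179.9, 0.2, -8.9]
ft_force: [0.8, 0.2, -0.3]
finger_gap: 41.2
grip_force: 20.4
```

```bash
python3 plan.py -r 524.1,378,110,-8.8
```

```text
t 38.05 pos [670.7 179.7 138.4] rot [179.9   0.2  -8.9] gap 41.2 grip 20.4
524.1,378,110,-8.8 dp [-0.877 -0.866  0.142] ang z -0.0
```

Emit:
step_arm --targets '[{"dp": [-0.88,-0.866,0],"angular": [0,0,0],"fingers": 1},{"dp": [-0.88,-0.866,0],"angular": [0,0,0],"fingers": 1},{"dp": [-0.88,-0.866,0],"angular": [0,0,0],"fingers": 1},{"dp": [-0.88,-0.866,0],"angular": [0,0,0],"fingers": 1},{"dp": [-0.88,-0.866,0],"angular": [0,0,0],"fingers": 1},{"dp": [-0.88,-0.866,0.2],"angular": [0,0,0],"fingers": 1},{"dp": [-0.88,-0.866,0.2],"angular": [0,0,0],"fingers": 1},{"dp": [-0.88,-0.866,0.2],"angular": [0,0,0],"fingers": 1}]'

```text
time: 39.05
tool_pos: [526.0, 377.8, 100.1]
tcp_rot: [-180.0, -0.0, -8.9]
ft_force: [-0.6, 0.4, -0.0]
finger_gap: 41.6
grip_force: 20.5
```

```bash
python3 plan.py -r 524.1,378,22,-8.8; python3 t.py 498.7 331.3 -8.8 pics/t4.png
```

```text
t 39.05 pos [526.  377.8 100.1] rot [-180.    -0.    -8.9] gap 41.6 grip 20.5
524.1,378,22,-8.8 dp [-0.01   0.     0.391] ang z -0.001
```

View pics/t4.png

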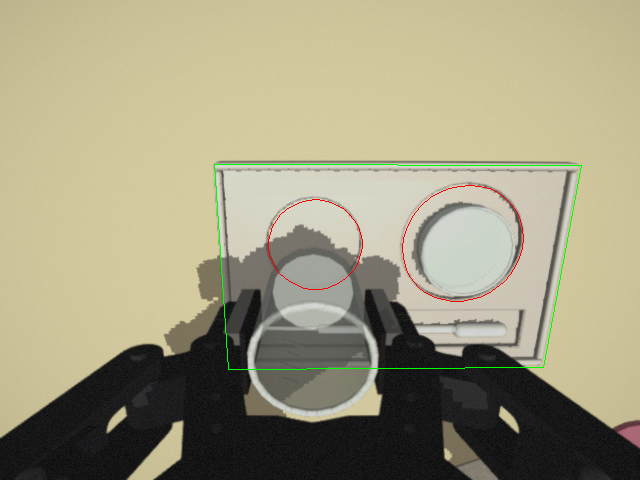

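The beaker is upright at (313,357), and the dish is centred in the wide pocket at (467,250). Lowering the beaker.

Emit:
step_arm --targets '[{"dp": [-0.008,0,0.1],"angular": [0,0,0],"fingers": 1},{"dp": [-0.008,0,0.22],"angular": [0,0,0],"fingers": 1},{"dp": [-0.008,0,0.3],"angular": [0,0,0],"fingers": 1},{"dp": [-0.008,0,0.34],"angular": [0,0,0],"fingers": 1},{"dp": [-0.008,0,0.36],"angular": [0,0,0],"fingers": 1},{"dp": [-0.008,0,0.37],"angular": [0,0,0],"fingers": 1},{"dp": [-0.008,0,0.38],"angular": [0,0,0],"fingers": 1},{"dp": [-0.008,0,0.38],"angular": [0,0,0],"fingers": 1}]'

```text
time: 40.1
tool_pos: [524.3, 379.1, 24.3]
tcp_rot: [-179.9, -0.1, -8.9]
ft_force: [-2.1, -1.6, 6.5]
finger_gap: 41.3
grip_force: 20.9
```

Emit:
step_arm --targets '[{"dp": [0,0,0.004],"angular": [0,0,0],"fingers": 1},{"dp": [0,0,0.006],"angular": [0,0,0],"fingers": 1},{"dp": [0,0,0],"angular": [0,0,0],"fingers": 0.35},{"dp": [0,0,0],"angular": [0,0,0],"fingers": 0.35},{"dp": [0,0,0],"angular": [0,0,0],"fingers": 0.35},{"dp": [0,0,-0.1],"angular": [0,0,0],"fingers": 0.35},{"dp": [0,0,-0.4],"angular": [0,0,0],"fingers": 0.35},{"dp": [0,0,-0.75],"angular": [0,0,0],"fingers": 0.3}]'

```text
time: 41.1
tool_pos: [523.3, 378.3, 167.7]
tcp_rot: [180.0, 0.0, -8.9]
ft_force: [1.6, 0.1, -0.5]
finger_gap: 59.9
grip_force: 0.0
```

Emit:
step_arm --targets '[{"dp": [-0.3,0,-0.2],"angular": [0,0,0],"fingers": 0.3},{"dp": [-0.3,0,-0.2],"angular": [0,0,0],"fingers": 0.3},{"dp": [-0.3,0,-0.2],"angular": [0,0,0],"fingers": 0.3},{"dp": [-0.3,0,-0.2],"angular": [0,0,0],"fingers": 0.3},{"dp": [-0.3,0,-0.2],"angular": [0,0,0],"fingers": 0.3},{"dp": [-0.3,0,-0.2],"angular": [0,0,0],"fingers": 0.3},{"dp": [-0.3,0,-0.2],"angular": [0,0,0],"fingers": 0.3},{"dp": [-0.3,0,-0.2],"angular": [0,0,0],"fingers": 0.3}]'

```text
time: 42.1
tool_pos: [464.5, 387.8, 205.3]
tcp_rot: [180.0, 0.0, -8.9]
ft_force: [-1.0, 0.7, 0.1]
finger_gap: 59.8
grip_force: 0.0
```

Run:
```python
from fit import *
A=snapshot('scene');B=snapshot('side');W=snapshot('wrist')
k=lambda i,r,c,h,w,s:cv2.resize(i[r:r+h,c:c+w],s)
cv2.imwrite('pics/fin.png',np.vstack([np.hstack([k(A,150,100,150,200,(400,300)),k(B,130,200,150,200,(400,300))]),np.hstack([k(B,320,240,150,200,(400,300)),cv2.resize(W,(400,300))])]))
T=dict(leaf=(504.5,-336,-2.6),pond=(498.7,331.3,-8.8))
for n,z,g,t in(('slide_box',3,(520.6,-379),'leaf'),('bottle',3,(525,-280),'leaf'),('dish',3,(508.7,284.5),'pond'),('beaker',3,(524,379),'pond'),('cover_box',31,(520.6,-379),'leaf'),('small_bottle',0,(555,0),0),('large_beaker',0,(442,87),0),('pick_pot',0,(563,132),0)):
    shapes[n]=shapes[n]+[0,0,z];p,f,m=fit(n,g)
    l=''
    if t:
        tx,ty,w=T[t];w=np.radians(w);d=p[:2]-[tx,ty];l=np.array([np.cos(w)*d[0]+np.sin(w)*d[1],-np.sin(w)*d[0]+np.cos(w)*d[1]]).round(1)
    print(n,p[:2].round(1),l,round(f,2),m)
```

```text
slide_box [ 520.5 -380.5] [ 18.  -43.8] 0.71 ['scene', 'side']
bottle [ 523.6 -280.2] [16.5 56.6] 0.85 ['scene', 'side']
dish [507.5 283.7] [ 16.  -45.7] 0.89 ['scene']
beaker [524.2 379.3] [17.8 51.3] 0.93 ['scene', 'side']
cover_box [ 520.3 -380.6] [ 17.8 -43.9] 0.86 ['scene', 'side']
small_bottle [553.7   0.9]  0.61 ['scene', 'side']
large_beaker [440.1  87.2]  0.93 ['scene']
pick_pot [563.1 132.3]  0.93 ['side']
```

View pics/fin.png

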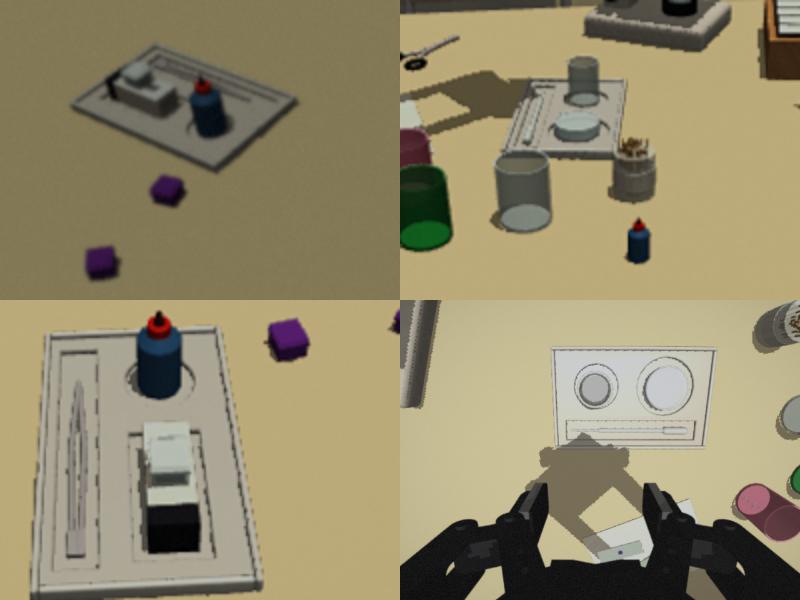

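All five things sit in their pockets, with the cover box on the slide box. The three others stand where they were, and the arm is clear.

```bash
python3 -c "
from bench import *
print(hand_in())"
```

```text
the job is handed in; nothing more can be done
None
```

Both microscopy kits are made up and handed in: in the last pictures all five things measured within about 4 mm of their pocket centres, the cover box was square on the slide box, and the small bottle, large beaker and toothpick pot were where they started; no verdict came back.

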